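# Press a stoppered flask into a touch mixer and hold it down

## Robot

A 6-joint arm with a two-finger parallel gripper is mounted at the origin on a cart in front of the work surface, level with it; the furniture and walls round the work are solid. World frame = base frame: x ahead of the robot, y to its left, z up, the work surface at z = 0. Lengths are in m, angles in rad, forces in N, time in s.
With the tool pointing down it reaches from about 0.325 to 0.85 m from the base axis. Payload 4.4 kg.
Tool frame: the origin (TCP) lies between the finger pads; the fingertips stand 11 mm ahead of it and the grasp point (between the pads) lies 8 mm behind it; z points along the fingers, y is the direction in which the jaws open and shut (so a half turn about z gives the same grasp; the last joint's range is limited). The gripper opens to 94 mm and grips with 3 to 60 N. Pads are 16 mm wide; open, the fingers measure 119 mm over their backs; the gripper's body (75 mm by 177 mm) begins 78 mm behind the grasp point.
Start: joints at [-1.284, 0.207, 1.542, -0, 1.393, -0.15], TCP at [0.243, -0.521, 0.216] pointing down, gripper open.
Joint ranges: [-2.73, 2.73], [-0.86, 2.22], [0.23, 2.46], [-1.11, 4.25], [0.08, 2.63], [-2.82, 2.82]. Speed limits (rad/s): [2.79, 2.79, 3.14, 3.14, 3.14, 3.14].

## Interface

Orientations are given as a rotation vector (axis times angle).
In Python, from rig import arm, get_image, search_frame gives the robot as it stands.
- The arm moves only by the tool drive_tool, never from a script. Its argument "increments" is a list that holds one entry, the list of rows, each a list of 7 numbers: the shift along the tool's x, y, z in cm, then the turn, a rotation vector about the tool's x, y, z in rad, then the opening, from 0 (shut) to 1 (fully open). In form: [[[x, y, z, ax, ay, az, claw], ...]]. A call has 1 to 20 rows; each row is the pose to reach, as a shift and turn from the pose commanded when the call began, along the tool's axes at that moment; what a row does not reach only later rows make up. A row lasts 1/8 s, in which the tool goes at most 62.5 mm and 10.7 degrees, less where a joint would pass 70% of its speed; a pose out of reach is approached as far as the arm can. A call with a gripper value outside its range is refused whole. The fingers move at their own pace and stop on an object; "force" is the grip in N (left out, the last holds). Time passes only in rows, so rows that repeat a pose let the fingers close. It gives the time, the measured TCP pose, the force and the opening at its end, in the units of the state.
- arm.observe(): the state, without advancing time (a new reading comes with each control period).
- get_image(name): name is "scene" or "top" or "wrist"; returns a dict with "image" (400x640x3 uint8, red, green, blue), "camera_matrix" (3x3 intrinsics, pixels), "R" (3x3) and "t" (3): a world point X has camera coordinates R X + t. Camera axes: x right, y down, z forward; pixel columns grow to the right and rows downward; lengths in m; the calibration is good to about 2 mm. A picture is of the moment at which its call begins. There is no depth.
- arm.hand_in(): hands the job in, once; it reports no verdict.
Trained networks look in a picture, given as the dict that the camera call returned (one of the last four; its "shot" number tells which), for a name from the list of things; names that differ only in an ending like _2 or _b are one class to them, and where a whole thing is asked for, a point or a joint stands for the part that bears it (a point fixed in the world has none). Each returns a list of dicts, best first, with "confidence" (0 to 1); they miss things now and then, are a little off and sometimes report something else, mostly with a low value. They report only what shows in the picture. A call takes as long as a camera call. They do not tell look-alikes from the thing itself.
- search_frame(name, picture): "bbox" ([left, top, right, bottom] as shares, 0 to 1, of the picture: columns of its width, rows of its height, round what is visible of it).
The state is a dict: "t": time; "joint_pos": joint angles; "joint_vel": joint speeds; "joint_efforts": joint torques, N m; "eef_pos": TCP position; "tool_rot": TCP orientation; "force": force on the tool from outside, world axes, zero at the start; "torque": the same for the moment, N m; "width": opening from 0.0 (shut) to 1.0 (fully open).
Only numpy, scipy, OpenCV 4.12 (cv2) and the standard library are available. Lean on these libraries where they do the work, as an engineer would, in place of code of your own. Each camera call takes 0.05 s, during which the arm holds its last target. There are 200 camera calls.

## Task

Get the touch mixer going: it runs only while its drip drawer is shut and a flask is pressed down in its sprung ring. First push the mixer's open drawer fully home, past the click of its detent; then lift the round-bottomed amber flask off its cork ring, set it upright in the mixer's sprung ring and, through the flask only, press the ring gently down to the bottom of its travel or close to it. Finish while holding the flask pressed down there - do not let go - and leave the bottle, the jar and the beaker where they stand.

Things in the scene. Friction and masses are not known exactly. Their poses are not given: they have to be found in the camera images.
- mixer: White touch mixer, fixed housing 118 mm deep, 130 wide, flat top 60 mm up; grey drip drawer in its front, steel ring on three sprung rods on top. Origin on the worktop, z up, x axis from front to back; the front faces -x, the robot (turned up to 0.15 rad). Ring axis at x = +8 mm, y = 0; closed drawer face at x = -70 mm. Low dial (10 mm) on top at x = +42, y = +48 mm.
- drip_drawer (a joint): Drip drawer: 0 = fully home, up to 0.045 m pulled out along the mixer's -x; starts 0.020 to 0.034 open. About 0.6 N of friction; a sprung detent resists from about 0.011 to 0.005 (peak about 5 N), then it snaps to 0 on its stop and stays.
- drawer_front (a point): Centre of the flat front face of the drawer, 29 mm above the worktop; the face is 120 mm wide and 38 mm tall (10 to 48 mm above the worktop), no handle. It moves with the drawer; pushing it along the mixer's +x shuts the drawer.
- cradle (a joint): How far the sprung ring is pressed down: 0 = up, 0.016 m = down on its stop. The spring pushes back with 3.6 N at the start of the travel, growing 0.6 N per mm to 13 N at the stop. The ring comes back up when released.
- cradle_seat (a point): Centre of the sprung ring's upper edge, on its upright axis, 96 mm above the worktop at rest; moves down with the ring. Ring: 66 mm outer diameter, bore 48 mm, 10 mm tall, open below to the housing top 36 mm under its edge. The flask's bulb sits on the bore's upper edge, its lowest point then 10 mm below this point.
- flask: Round-bottomed amber glass flask with a fixed white stopper, 110 to 180 g, 128 mm tall: ball bulb 68 mm in diameter, upright neck 22 mm in diameter from 74 to 112 mm above the bottom, 27 mm bead (112 to 117 mm), 25 mm stopper on top. Origin at the bulb's lowest point, z up along the neck. No flat foot; starts upright in the cork ring.
- flask_neck (a point): Centre of the flask's neck, where it is best gripped: on its axis 92 mm above its lowest point (about 109 mm above the worktop at the start).
- cork_ring: Cork flask stand, a fixed ring 80 mm outer diameter, 46 mm bore, 26 mm tall; origin at the centre of its underside on the worktop. The mixer and the cork ring stand side by side, either one on the left.
- bottle_mid (a point): Amber bottle with black cap, 40 mm in diameter, 86 mm tall, centre half-way up. Bystander between and in front of the mixer and the cork ring; leave it alone.
- jar_mid (a point): White ointment jar with lid, 62 mm in diameter, 58 mm tall, centre half-way up. Bystander at the left; leave it alone.
- beaker_mid (a point): Glass beaker, 74 mm in diameter, 95 mm tall, centre half-way up. Bystander at the right; leave it alone.
Things that resemble listed ones, but are neither listed nor needed, are in the scene too. What is shaped like the flask but purple is not meant.

How it is judged:
By the outcome, as a careful person would: the job done as asked, in the order asked, and still so for the second after the job is handed in, while the arm keeps its last pose, push and grip.
It also fails if it takes over 54 s, if anything falls off the work surface, if the arm or the gripper's body presses on something with over 40 N, if the wrist force passes 120 N, or if a joint passes its speed limit or range.

## Working session

There is one attempt and no reset: what is moved stays moved. The work goes in short steps, Python scripts to look and compute and a tool call to move; the robot and the scene stay as the last step left them, time stands still between calls to the robot, and variables do not carry over. Pictures are saved under pics/ and viewed, about 8 in all and at most 12, crops included, and the job is handed in when it is done.

Besides the shell and the picture viewer there is one more tool, called after "Call:" as a command line: name --argument value ..., lists and objects as JSON in quotes. drive_tool: Moves the arm, as the interface text tells. Its arguments: {"type":"object","properties":{"increments":{"type":"array","items":{"type":"array","items":{"type":"array","items":{"type":"number"}}}},"force":{"type":"number"}},"required":["increments"]}

```bash
mkdir -p pics; ls
python3 - <<'E'
from rig import arm,get_image,search_frame
import cv2,numpy as np
print(arm.observe())
for n in ("scene","top"):
    p=get_image(n); cv2.imwrite(f"pics/{n}1.png",p["image"][:,:,::-1])
    print(n,p["camera_matrix"].tolist(),p["R"].tolist(),p["t"].tolist())
    for o in ("mixer","drip_drawer","cradle","flask","cork_ring","bottle_mid","jar_mid","beaker_mid"):
        for r in search_frame(o,p)[:3]:
            b=r["bbox"]; print(o,round(r["confidence"],2),[round(v) for v in (b[0]*640,b[1]*400,b[2]*640,b[3]*400)])
E
```

```text
pics
{'t': 0.0, 'joint_pos': array([-1.28447283e+00,  2.07407508e-01,  1.54294214e+00, -1.03972861e-05,
        1.39352790e+00, -1.50494756e-01]), 'joint_vel': array([ 0.00040012, -0.00014895, -0.00058919, -0.00072157, -0.0015964 ,
       -0.0011144 ]), 'joint_efforts': array([ 8.85843401e-04, -3.70882988e+01, -2.81416512e+01,  6.98662712e-02,
        3.60335608e-02, -1.77446186e-04]), 'eef_pos': array([ 0.24302206, -0.52024606,  0.21530351]), 'tool_rot': array([-3.06473363e+00, -6.80219337e-01,  2.59411703e-04]), 'force': array([0.44069991, 0.00565297, 0.62233687]), 'torque': array([0.00347876, 0.02217879, 0.00221311]), 'width': 1.0003411449963124}
scene [[441.86291781502626, 0.0, 321.27147322396837], [0.0, 441.86291781502626, 191.98354528438466], [0.0, 0.0, 1.0]] [[-0.8857542028078501, -0.46415015593259923, -0.0020309987627413133], [-0.3334345924146554, 0.6393368767037084, -0.6928706449749616], [0.32289451031180927, -0.6130358805441087, -0.721059043612939]] [0.41464244797393246, 0.218432990441722, 1.1355942206642804]
mixer 0.8 [313, 135, 374, 183]
drip_drawer 0.87 [349, 154, 371, 1
[... 292 characters left out ...]
3569888938, 0.0, 319.51761586928694], [0.0, 405.3703569888938, 195.61401075546596], [0.0, 0.0, 1.0]] [[-0.0188614952887715, -0.9998156284772926, 0.0035990343189071447], [-0.9991546012137785, 0.01871726689470163, -0.036602551732462955], [0.03652843917835487, -0.004286370556721249, -0.9993234211998856]] [0.005828889538814968, 0.47699250550746547, 1.1443831677059784]
mixer 0.93 [365, 153, 422, 215]
mixer 0.59 [253, 164, 280, 186]
drip_drawer 0.7 [372, 198, 418, 218]
cradle 0.7 [382, 160, 406, 184]
flask 0.9 [254, 165, 280, 189]
flask 0.8 [199, 211, 229, 236]
flask 0.19 [450, 165, 479, 195]
cork_ring 0.53 [261, 164, 285, 191]
bottle_mid 0.65 [310, 207, 322, 221]
jar_mid 0.65 [157, 192, 187, 215]
```

Run:
```python
import cv2,numpy as np
a=cv2.imread("pics/top1.png")[120:260,140:500]; b=cv2.imread("pics/scene1.png")[90:350,210:400]
a=cv2.resize(a,None,fx=2.2,fy=2.2,interpolation=3); cv2.imwrite("pics/topc.png",a)
b=cv2.resize(b,None,fx=2.3,fy=2.3,interpolation=3); cv2.imwrite("pics/scenec.png",b)
```

```text
(no output)
```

View pics/topc.png

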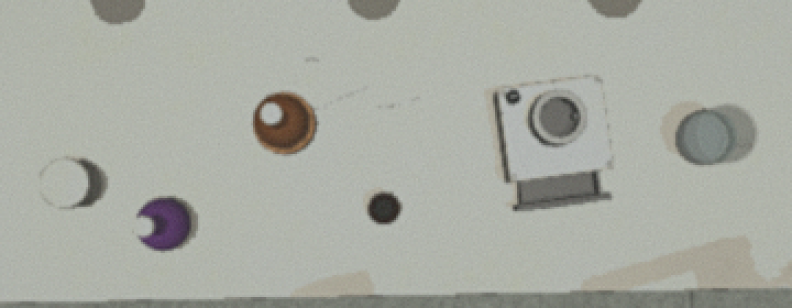

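View pics/scenec.png

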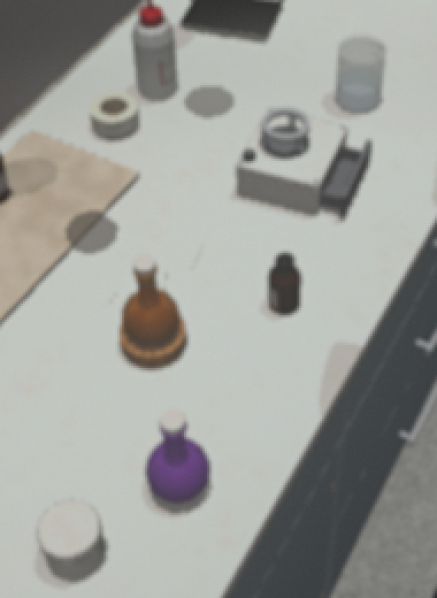

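The top view shows the amber flask in cork ring at px ≈(269,175), the mixer ring at ≈(394,173), and the drawer front edge from ≈(373.5,214) to (417,209). The purple look-alike is at ≈(215,221) and the bottle at ≈(314,214).

```bash
cat > h.py <<'E'
import numpy as np
from scipy.spatial.transform import Rotation as Ro
def w(p,u,v,z):
    K,R,t=(np.array(p[k]) for k in("camera_matrix","R","t"))
    d=R.T@np.linalg.solve(K,[u,v,1]); c=-R.T@t
    return c+d*(z-c[2])/d[2]
def proj(p,X):
    q=p["camera_matrix"]@(p["R"]@np.array(X)+p["t"]); return q[:2]/q[2]
def rel(s,pos,yawy):  # tool-axis shift in cm to a tool-down pose with jaw axis at world angle yawy
    R=Ro.from_rotvec(s["tool_rot"]); d=R.inv().apply(np.array(pos)-s["eef_pos"])*100
    y=np.array([np.cos(yawy),np.sin(yawy),0]); z=np.array([0,0,-1.]); x=np.cross(y,z)
    T=Ro.from_matrix(np.c_[x,y,z]); return d.round(2),(R.inv()*T).as_rotvec().round(3)
E
python3 - <<'E'
from rig import arm,get_image
from h import *
p=get_image("top")
c=lambda x,y:(140+(x+.5)/2.2-.5,120+(y+.5)/2.2-.5)
for n,x,y,z in [("ring",559,117,.096),("bulb",285,123,.051),("stopper",270,113,.145),("dfL",514,208,.048),("dfR",610,197,.048),("htopFL",507,182,.06),("htopFR",613,168,.06),("htopBL",497,90,.06),("htopBR",602,77,.06),("bottle",384,208,.086),("beaker",704,136,.095),("purple",168,223,.034)]:
    print(n,w(p,*c(x,y),z).round(4))
s=arm.observe(); R=Ro.from_rotvec(s["tool_rot"]).as_matrix(); print(R.round(3).tolist())
q=get_image("wrist"); print(q["R"].round(3).tolist(),(-q["R"].T@q["t"]).round(3), "cam in tool",(R.T@(-q["R"].T@q["t"]-s["eef_pos"])).round(3),(q["R"]@R).round(3).tolist(),q["camera_matrix"][0])
E
```

```text
ring [ 0.53   -0.1997  0.096 ]
bulb [0.5329 0.1339 0.051 ]
stopper [0.5364 0.1396 0.145 ]
dfL [ 0.4216 -0.1497  0.048 ]
dfR [ 0.433 -0.27   0.048]
htopFL [ 0.454  -0.1402  0.06  ]
htopFR [ 0.4688 -0.2717  0.06  ]
htopBL [ 0.5682 -0.1305  0.06  ]
htopBR [ 0.582  -0.2612  0.06  ]
bottle [0.425 0.012 0.086]
beaker [ 0.5041 -0.3733  0.095 ]
purple [0.4108 0.2851 0.034 ]
[[0.906, 0.423, 0.0], [0.423, -0.906, -0.0], [-0.0, 0.0, -1.0]]
[[0.423, -0.906, -0.001], [-0.875, -0.408, 0.26], [-0.236, -0.109, -0.966]] [ 0.311 -0.488  0.384] cam in tool [ 0.076 -0.001 -0.168] [[-0.0, 1.0, 0.001], [-0.966, -0.0, -0.26], [-0.26, -0.001, 0.966]] [343.71914458   0.         318.45014951]
```

Run:
```python
from rig import arm
from h import *
print(*rel(arm.observe(),(.392,-.2133,.216),-1.471))
```

```text
[ 26.5  -21.59   0.05] [-0.    -0.     0.337]
```

Call:
drive_tool --increments '[[[26.5,-21.6,0,0,0,0.337,0],[26.5,-21.6,0,0,0,0.337,0],[26.5,-21.6,0,0,0,0.337,0],[26.5,-21.6,0,0,0,0.337,0],[26.5,-21.6,0,0,0,0.337,0],[26.5,-21.6,0,0,0,0.337,0],[26.5,-21.6,0,0,0,0.337,0],[26.5,-21.6,0,0,0,0.337,0],[26.5,-21.6,0,0,0,0.337,0]]]'

```text
t: 2.12
eef_pos: [0.3916, -0.2143, 0.2165]
tool_rot: [3.138, 0.154, -0.0]
force: [-0.0, -0.8, -0.5]
width: 0.081
```

Run:
```python
from rig import arm,get_image
from h import *
import cv2
s=arm.observe(); print(s["eef_pos"],s["tool_rot"],s["width"],s["t"],s["force"])
p=get_image("wrist"); im=p["image"][:,:,::-1].copy()
th=.10; m=np.array([.522,-.2008]); M=np.array([[np.cos(th),-np.sin(th)],[np.sin(th),np.cos(th)]])
W=lambda x,y,z: np.r_[m+M@[x,y],z]
def poly(P,c): cv2.polylines(im,[np.array([proj(p,W(*q)) for q in P]).round().astype(int)],True,c,1)
poly([(-.059,.065,.06),(.059,.065,.06),(.059,-.065,.06),(-.059,-.065,.06)],(0,0,255))
poly([(-.095,.06,.048),(-.095,-.06,.048),(-.095,-.06,.010),(-.095,.06,.01)],(0,255,0))
a=np.linspace(0,6.28,40)
for r in(.033,.024): poly([(.008+r*np.cos(t),r*np.sin(t),.096) for t in a],(255,0,0))
cv2.imwrite("pics/wr1.png",im)
np.savez("wr1.npz",**{k:p[k] for k in("camera_matrix","R","t","image")})
```

```text
[ 0.39160219 -0.21434124  0.2164572 ] [ 3.13756034e+00  1.53740081e-01 -2.69262315e-04] 0.0809750059112075 2.125 [-0.00586872 -0.83025069 -0.5464801 ]
```

View pics/wr1.png

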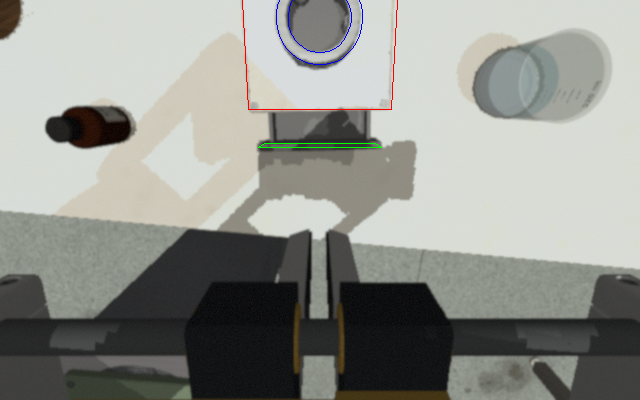

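The overlay of the model (position, yaw 0.10) matches the mixer, ring and drawer face (row ≈147). Descending and then pushing.

Call:
drive_tool --increments '[[[0,0,6,0,0,0,0],[0,0,12,0,0,0,0],[0,0,18.2,0,0,0,0],[0,0,18.2,0,0,0,0],[0,0,18.2,0,0,0,0],[1,0,18.2,0,0,0,0],[2,0,18.2,0,0,0,0],[2.5,0,18.2,0,0,0,0],[3,0,18.2,0,0,0,0],[3.4,0,18.2,0,0,0,0],[3.8,0,18.2,0,0,0,0],[4.1,0,18.2,0,0,0,0],[4.4,0,18.2,0,0,0,0],[4.4,0,18.2,0,0,0,0]]]'

```text
t: 3.92
eef_pos: [0.4343, -0.2087, 0.0342]
tool_rot: [-3.137, -0.158, 0.006]
force: [-5.1, -0.7, 3.5]
width: 0.004
```

Call:
drive_tool --increments '[[[0.2,0,0,0,0,0,0],[0.4,0,0,0,0,0,0],[0.6,0,0,0,0,0,0],[0.8,0,0,0,0,0,0],[1.0,0,0,0,0,0,0],[1.2,0,0,0,0,0,0],[1.2,0,0,0,0,0,0]]]'

```text
t: 4.8
eef_pos: [0.4441, -0.2078, 0.0342]
tool_rot: [-3.137, -0.16, 0.014]
force: [-12.5, -2.6, 8.5]
width: 0.006
```

Call:
drive_tool --increments '[[[-2,0,0,0,0,0,0],[-4.5,0,0,0,0,0,0],[-4.5,0,-6,0,0,0,0],[-4.5,0,-12,0,0,0,1],[-4.5,0,-18,0,0,0,1],[-4.5,0,-21,0,0,0,1],[-4.5,0,-21,0,0,0,1]]]'

```text
t: 5.68
eef_pos: [0.4053, -0.2135, 0.2477]
tool_rot: [3.132, 0.157, 0.011]
force: [-0.5, -0.7, -0.5]
width: 0.392
```

Run:
```python
from rig import arm,get_image
from h import *
import cv2
s=arm.observe(); print(s["eef_pos"],s["tool_rot"],s["width"],s["t"],s["force"])
p=get_image("wrist"); im=p["image"][:,:,::-1].copy()
th=.10; m=np.array([.522,-.2008]); M=np.array([[np.cos(th),-np.sin(th)],[np.sin(th),np.cos(th)]])
W=lambda x,y,z: np.r_[m+M@[x,y],z]
def poly(P,c): cv2.polylines(im,[np.array([proj(p,W(*q)) for q in P]).round().astype(int)],True,c,1)
poly([(-.07,.06,.048),(-.07,-.06,.048),(-.07,-.06,.010),(-.07,.06,.01)],(0,255,0))
a=np.linspace(0,6.28,40)
for r in(.033,.024): poly([(.008+r*np.cos(t),r*np.sin(t),.096) for t in a],(255,0,0))
cv2.imwrite("pics/wr2.png",cv2.resize(im[:220,180:460],None,fx=2.5,fy=2.5))
# flask approach pose, camera looking at flask from in front
print(*rel(s,(.43,.136,.25),-1.471))
```

```text
[ 0.40531418 -0.21345651  0.24771181] [3.13242754 0.1569045  0.01064377] 0.3923563740101023 5.675 [-0.5021782  -0.67983702 -0.54935895]
[  5.95 -34.52  -0.38] [ 0.006 -0.007  0.   ]
```

View pics/wr2.png

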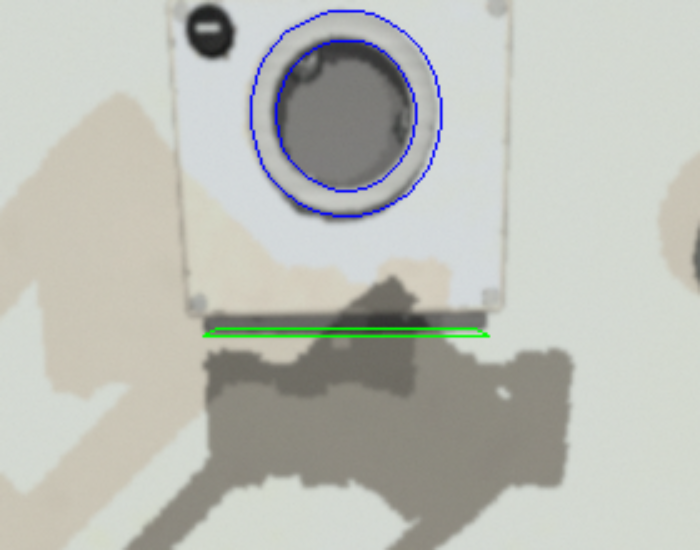

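Drawer's face lies on the closed-face outline (row ≈330 in the crop); the ring overlay matches the bore. Going to the flask.

Call:
drive_tool --increments '[[[1,-6,0,0,0,0,1],[2,-12,0,0,0,0,1],[3,-18,0,0,0,0,1],[4,-24,0,0,0,0,1],[5,-30,0,0,0,0,1],[6,-34.5,0,0.006,-0.007,0,1],[6,-34.5,0,0.006,-0.007,0,1],[6,-34.5,0,0.006,-0.007,0,1]]]'

```text
t: 6.72
eef_pos: [0.4272, 0.1368, 0.2424]
tool_rot: [-3.133, -0.157, 0.017]
force: [-0.2, 0.1, 0.6]
width: 1.002
```

Run:
```python
from rig import arm,get_image,search_frame
from h import *
import cv2
s=arm.observe(); print(s["eef_pos"],s["tool_rot"],s["width"],s["t"],s["force"])
p=get_image("wrist"); im=p["image"][:,:,::-1].copy()
print([(r["confidence"],(np.array(r["bbox"])*[640,400,640,400]).round(1)) for r in search_frame("flask",p)[:2]])
F=np.array([.534,.136])
def poly(P,c): cv2.polylines(im,[np.array([proj(p,q) for q in P]).round().astype(int)],True,c,1)
a=np.linspace(0,6.28,40)
for r,z,c in((.0125,.145,(0,255,0)),(.0135,.134,(0,255,255)),(.040,.026,(255,0,0)),(.034,.051,(255,0,255))): poly([(F[0]+r*np.cos(t),F[1]+r*np.sin(t),z) for t in a],c)
cv2.imwrite("pics/wr3.png",cv2.resize(im[:220,180:460],None,fx=2.5,fy=2.5))
```

```text
[0.42719428 0.13675246 0.24242848] [-3.13271759 -0.15716144  0.01720417] 1.0020294636902365 6.725 [-0.18025889  0.06652264  0.56601513]
[(0.92, array([292.9,  30.3, 364.1, 104.2])), (0.58, array([121.7, 143.8, 211.6, 209.3]))]
```

View pics/wr3.png

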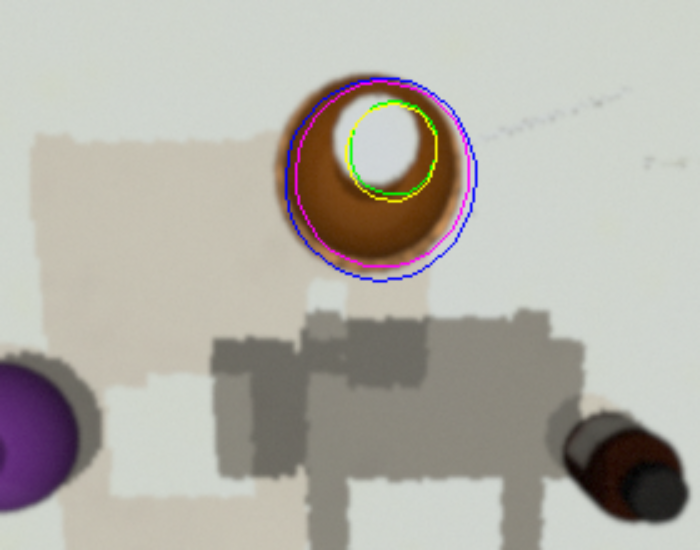

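Run:
```python
from rig import arm,get_image,search_frame
from h import *
import cv2
s=arm.observe(); p=get_image("wrist"); im=p["image"]
c=lambda x,y:(180+(x+.5)/2.5-.5,(y+.5)/2.5-.5)
print(w(p,*c(377,139),.145),w(p,*c(370,168),.051),w(p,*c(369,172),.026))
hsv=cv2.cvtColor(im[:115,280:380],cv2.COLOR_RGB2HSV)
wm=((hsv[...,1]<45)&(hsv[...,2]>150)).astype(np.uint8)
n,l,st,ce=cv2.connectedComponentsWithStats(wm)
for i in range(1,n):
    if 200<st[i,4]<2500: print("stopper",st[i],w(p,ce[i][0]+280,ce[i][1],.145))
q=get_image("top"); im=q["image"][155:200,245:295]; hsv=cv2.cvtColor(im,cv2.COLOR_RGB2HSV)
wm=((hsv[...,1]>90)).astype(np.uint8)
v,u=np.nonzero(wm); print("top box",u.min()+245,u.max()+245,v.min()+155,v.max()+155,w(q,(u.min()+u.max())/2+245,(v.min()+v.max())/2+155,.035))
s=arm.observe(); print(s["eef_pos"],s["t"]);
```

```text
[0.53685134 0.13998077 0.145     ] [0.53762393 0.14030079 0.051     ] [0.53833956 0.14032438 0.026     ]
stopper [ 32  39  34  36 945] [0.53593835 0.14123805 0.145     ]
top box 256 282 162 189 [0.53470618 0.13651111 0.035     ]
[0.42814916 0.13595585 0.24398858] 6.925
```

Run:
```python
from rig import arm
from h import *
s=arm.observe();print(*rel(s,(.5365,.140,.101),-1.471),s["eef_pos"])
```

```text
[10.93  0.73 14.21] [-0.006  0.008 -0.002] [0.42814916 0.13595585 0.24398858]
```

Call:
drive_tool --increments '[[[5.5,0.4,0,0,0,0,1],[10.9,0.7,0,-0.006,0.008,0,1],[10.9,0.7,3,-0.006,0.008,0,1],[10.9,0.7,7,-0.006,0.008,0,1],[10.9,0.7,11,-0.006,0.008,0,1],[10.9,0.7,11,-0.006,0.008,0,1],[10.9,0.7,11,-0.006,0.008,0,1]]]'

```text
t: 7.8
eef_pos: [0.5378, 0.1411, 0.1352]
tool_rot: [-3.138, -0.155, -0.005]
force: [0.2, 0.2, -0.8]
width: 0.998
```

Run:
```python
from rig import arm,get_image
from h import *
import cv2
s=arm.observe();print(*rel(s,(.5365,.140,.101),-1.471),s["eef_pos"],s["force"])
p=get_image("wrist");cv2.imwrite("pics/wr4.png",p["image"][:,:,::-1])
s=arm.observe();print(s["eef_pos"])
```

```text
[-0.15  0.1   3.42] [ 0.    -0.003 -0.001] [0.5377753  0.1410952  0.13518854] [ 0.18466789  0.16494729 -0.84618156]
[0.53840352 0.14134021 0.13600408]
```

View pics/wr4.png

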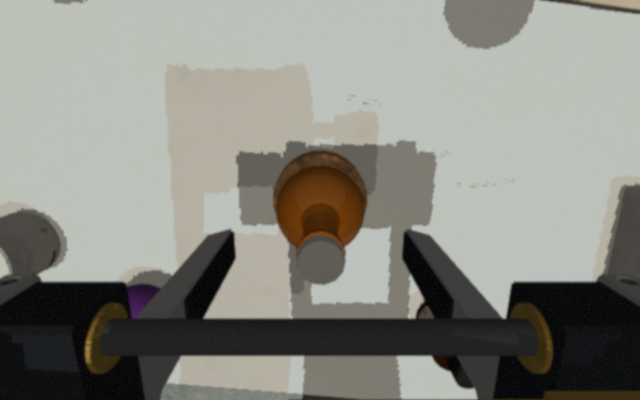

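Flask is centred between the fingers (neck at col ≈320). Lowering and gripping.

Call:
drive_tool --increments '[[[-0.1,0.1,1.7,0,-0.003,0,1],[-0.1,0.1,3.4,0,-0.003,0,1],[-0.1,0.1,3.4,0,-0.003,0,1],[-0.1,0.1,3.4,0,-0.003,0,0.5],[-0.1,0.1,3.4,0,-0.003,0,0.1],[-0.1,0.1,3.4,0,-0.003,0,0.1],[-0.1,0.1,3.4,0,-0.003,0,0.1],[-0.1,0.1,3.4,0,-0.003,0,0.1],[-0.1,0.1,3.4,0,-0.003,0,0.1],[-0.1,0.1,3.4,0,-0.003,0,0.1]]]' --force 35

```text
t: 9.1
eef_pos: [0.5357, 0.1405, 0.0996]
tool_rot: [3.138, 0.157, -0.003]
force: [1.2, -0.2, 0.1]
width: 0.294
```

Call:
drive_tool --increments '[[[0,0,0,0,0,0,0.1],[0,0,0,0,0,0,0.1],[0,0,0,0,0,0,0.1],[0,0,0,0,0,0,0.1]]]'

```text
t: 9.6
eef_pos: [0.5357, 0.1405, 0.0997]
tool_rot: [3.137, 0.157, -0.003]
force: [-0.5, 0.4, 0.1]
width: 0.264
```

Call:
drive_tool --increments '[[[0,0,0,0,0,0,0],[0,0,0,0,0,0,0],[0,0,0,0,0,0,0],[0,0,0,0,0,0,0]]]'

```text
t: 10.1
eef_pos: [0.5357, 0.1405, 0.0997]
tool_rot: [3.138, 0.157, -0.003]
force: [0.3, -0.3, -0.1]
width: 0.263
```

Width 0.263 (24.7 mm) is more than the 22 mm neck, so the tips probably sit on the neck's flare. I'll regrip 7 mm higher.

Call:
drive_tool --increments '[[[0,0,0,0,0,0,0.5],[0,0,0,0,0,0,0.5],[0,0,0,0,0,0,0.5],[0,0,-0.7,0,0,0,0.5],[0,0,-0.7,0,0,0,0.5],[0,0,-0.7,0,0,0,0],[0,0,-0.7,0,0,0,0],[0,0,-0.7,0,0,0,0],[0,0,-0.7,0,0,0,0],[0,0,-0.7,0,0,0,0],[0,0,-0.7,0,0,0,0],[0,0,-0.7,0,0,0,0]]]'

```text
t: 11.6
eef_pos: [0.5357, 0.1405, 0.1066]
tool_rot: [3.138, 0.157, -0.003]
force: [0.4, -0.1, 0.3]
width: 0.264
```

Run:
```python
from rig import arm,get_image
from h import *
import cv2
s=arm.observe();print(*rel(s,(.530,-.200,.25),-1.471),s["eef_pos"],s["force"])
p=get_image("scene");b=p["image"][170:280,220:350,::-1];cv2.imwrite("pics/sc2.png",cv2.resize(b,None,fx=5,fy=5,interpolation=3))
```

```text
[ -3.99  33.82 -14.33] [ 0.     0.002 -0.   ] [0.53568121 0.1404838  0.10657376] [ 0.43738137 -0.14130959  0.32532941]
```

View pics/sc2.png

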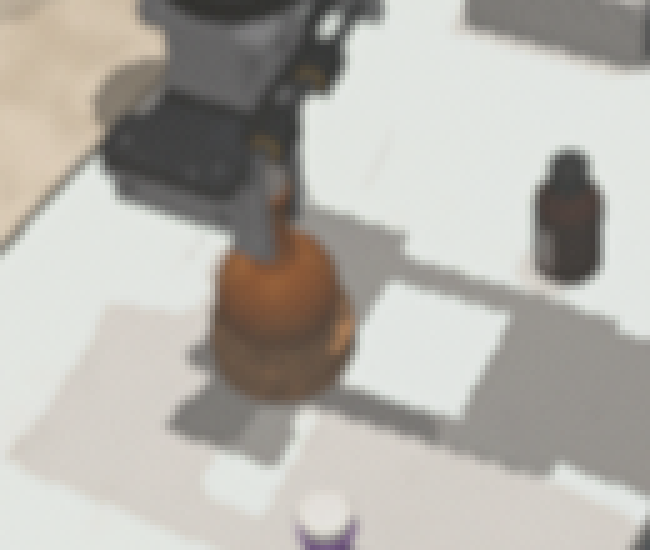

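Same width at both heights, so it is the neck (a width-reading offset); the picture shows the fingers on the neck at crop ≈(280,230). Lifting and carrying.

Call:
drive_tool --increments '[[[0,0,-1,0,0,0,0],[0,0,-3,0,0,0,0],[0,0,-6,0,0,0,0],[0,0,-9,0,0,0,0],[0,0,-12,0,0,0,0],[-0.3,2,-14,0,0,0,0],[-0.7,6,-14,0,0,0,0],[-1.2,10,-14,0,0,0,0],[-1.7,14,-14,0,0,0,0],[-2.2,18,-14,0,0,0,0],[-2.6,22,-14,0,0,0,0],[-3.1,26,-14,0,0,0,0],[-3.5,30,-14,0,0,0,0],[-3.9,33,-14,0,0,0,0],[-4,33.8,-14,0,0.002,0,0],[-4,33.8,-14,0,0.002,0,0],[-4,33.8,-14,0,0.002,0,0],[-4,33.8,-14,0,0.002,0,0]]]'

```text
t: 13.9
eef_pos: [0.53, -0.1985, 0.2468]
tool_rot: [-3.137, -0.159, -0.0]
force: [0.8, 0.7, -1.7]
width: 0.262
```

Run:
```python
from rig import arm,get_image
from h import *
import cv2
s=arm.observe();print(*rel(s,(.530,-.200,.18),-1.471),s["eef_pos"],s["force"],s["width"])
p=get_image("wrist");cv2.imwrite("pics/wr5.png",p["image"][:,:,::-1])
im=p["image"][:,:,::-1].copy()
F=s["eef_pos"][:2]; b=s["eef_pos"][2]-.0896
a=np.linspace(0,6.28,40)
def poly(P,c): cv2.polylines(im,[np.array([proj(p,q) for q in P]).round().astype(int)],True,c,1)
for r,z,c in((.034,b+.034,(255,0,255)),(.0125,b+.128,(0,255,0)),(.011,b+.076,(0,255,255))): poly([(F[0]+r*np.cos(t),F[1]+r*np.sin(t),z) for t in a],c)
poly([(.530+.033*np.cos(t),-.2+.033*np.sin(t),.096) for t in a],(255,0,0))
cv2.imwrite("pics/wr5.png",cv2.resize(im[60:400,160:480],None,fx=1.7,fy=1.7))
q=get_image("scene");b=q["image"][110:200,290:390,::-1];cv2.imwrite("pics/sc3.png",cv2.resize(b,None,fx=5,fy=5,interpolation=3))
```

```text
[-0.02  0.15  6.68] [-0.    -0.     0.002] [ 0.53001609 -0.19849812  0.24681328] [ 0.79048189  0.71002928 -1.66786403] 0.2616577802932694
```

View pics/wr5.png

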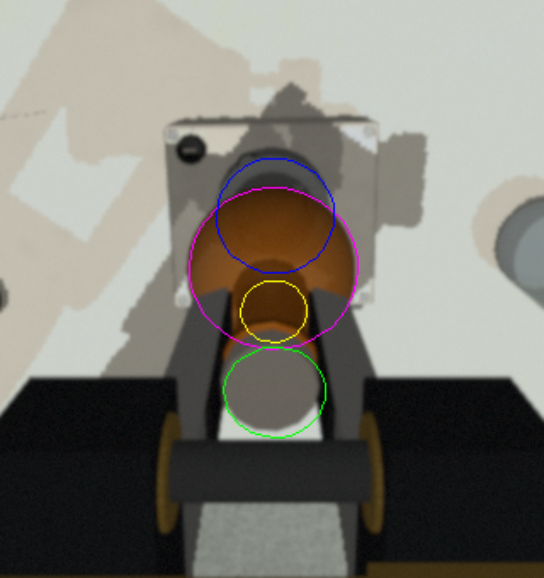

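Flask held upright and centred (bulb outline cols 188–357 match the model), and the blue ring outline fits the ring behind it. Lowering to just above the seat.

Call:
drive_tool --increments '[[[0,0.15,2,0,0,0,0],[0,0.15,4,0,0,0,0],[0,0.15,6,0,0,0,0],[0,0.15,6.5,0,0,0,0],[0,0.15,6.9,0,0,0,0],[0,0.15,7.2,0,0,0,0],[0,0.15,7.4,0,0,0,0],[0,0.15,7.4,0,0,0,0]]]'

```text
t: 15.0
eef_pos: [0.5307, -0.2015, 0.1739]
tool_rot: [3.137, 0.157, 0.003]
force: [-0.4, 0.8, 2.9]
width: 0.262
```

Run:
```python
from rig import arm,get_image
from h import *
import cv2
s=arm.observe();print(*rel(s,(.530,-.200,.16),-1.471),s["eef_pos"],s["force"],s["torque"],s["width"])
p=get_image("scene");b=p["image"][100:200,290:390,::-1];b=cv2.resize(b,None,fx=4,fy=4,interpolation=3)
p=get_image("wrist");c=p["image"][60:360,180:460,::-1];c=cv2.resize(c,(373,400))
cv2.imwrite("pics/c6.png",np.hstack([b,c]))
```

```text
[-0.06 -0.15  1.39] [ 0.001 -0.002  0.   ] [ 0.53074699 -0.20146663  0.17387124] [-0.4064936   0.77200208  2.89339574] [0.16507275 0.05171175 0.02074078] 0.2620187545027608
```

View pics/c6.png

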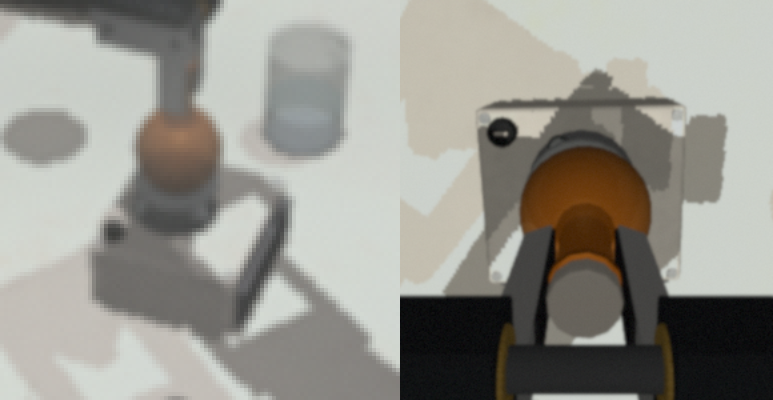

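Bulb sits in the ring, drawer still shut. The force (~2.9 N net plus ~1.6 N weight) fits early spring travel. Pressing down slowly.

Call:
drive_tool --increments '[[[0,-0.05,0.2,0,0,0,0],[0,-0.1,0.4,0,0,0,0],[0,-0.1,0.6,0,0,0,0],[0,-0.1,0.8,0,0,0,0],[0,-0.1,1.0,0,0,0,0],[0,-0.1,1.2,0,0,0,0],[0,-0.1,1.2,0,0,0,0],[0,-0.1,1.2,0,0,0,0]]]'

```text
t: 16.1
eef_pos: [0.5309, -0.2005, 0.1622]
tool_rot: [3.137, 0.157, 0.004]
force: [-0.7, 2.1, 9.5]
width: 0.261
```

Call:
drive_tool --increments '[[[0,0,0.1,0,0,0,0],[0,0,0.2,0,0,0,0],[0,0,0.3,0,0,0,0],[0,0,0.3,0,0,0,0],[0,0,0.3,0,0,0,0]]]'

```text
t: 16.73
eef_pos: [0.5312, -0.2005, 0.1598]
tool_rot: [3.136, 0.157, 0.005]
force: [-0.8, 2.8, 10.6]
width: 0.261
```

Call:
drive_tool --increments '[[[0,0,0.1,0,0,0,0],[0,0,0.15,0,0,0,0],[0,0,0.15,0,0,0,0],[0,0,0.15,0,0,0,0]]]'

```text
t: 17.23
eef_pos: [0.532, -0.2006, 0.1596]
tool_rot: [3.136, 0.157, 0.008]
force: [-1.1, 2.3, 14.7]
width: 0.261
```

The force rose 4 N for 0.2 mm of travel, so the ring is on its stop. Checking that it holds.

Call:
drive_tool --increments '[[[0,0,0,0,0,0,0],[0,0,0,0,0,0,0],[0,0,0,0,0,0,0],[0,0,0,0,0,0,0],[0,0,0,0,0,0,0],[0,0,0,0,0,0,0]]]'

```text
t: 17.98
eef_pos: [0.532, -0.2006, 0.1596]
tool_rot: [3.136, 0.157, 0.008]
force: [-1.3, 3.4, 14.8]
width: 0.262
```

Run:
```python
from rig import arm,get_image
from h import *
import cv2
s=arm.observe();print(s["eef_pos"],s["force"],s["width"])
p=get_image("scene");b=p["image"][100:230,290:390,::-1];b=cv2.resize(b,(308,400),interpolation=3)
p=get_image("wrist");c=p["image"][60:360,180:460,::-1];c=cv2.resize(c,(373,400))
cv2.imwrite("pics/c7.png",np.hstack([b,c]))
```

```text
[ 0.53196012 -0.20059352  0.15959634] [-1.32751699  3.43794857 14.79332575] 0.2619240012043217
```

View pics/c7.png

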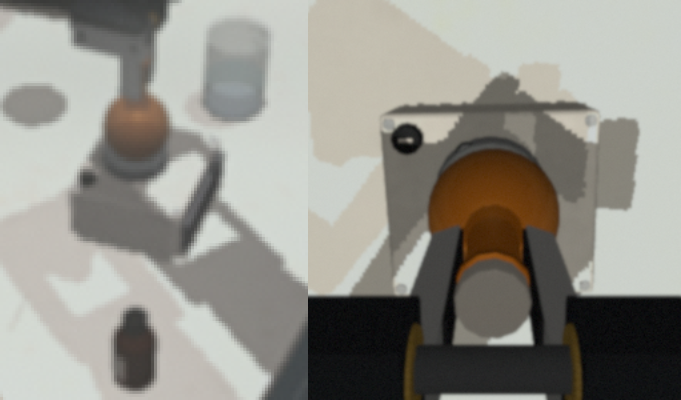

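The ring is down near the housing with the flask upright in it. The drawer is shut, the bottle and beaker stand, and the reading is steady. Handing in.

```bash
python3 -c "
from rig import arm
print(arm.hand_in())"
```

```text
the job is handed in; nothing more can be done
None
```

The job is handed in at about 18 s of the 54 s allowed, with the arm still holding the flask pressed down in the mixer's ring. No verdict was reported.

- **Drawer:** I pushed it past its detent (about 5 N) until it met its stop at about 12 N. The camera picture then showed its face at the closed position.
- **Flask:** I gripped the amber flask by the neck, lifted it off the cork ring and set it upright in the sprung ring. I regripped it once, 7 mm higher, before lifting.
- **Press:** The force rose along the spring, then jumped about 4 N over 0.2 mm, which I take as the ring on its stop. It then held steady for 0.75 s at 14.8 N with no slip in the grip.
- **Bystanders:** The last picture showed the bottle and the beaker still standing. I did not look at the jar again, but the arm never went near it.

Three checks were not quite as expected:

- **Flask position:** The overhead camera's outline of the flask put it about 4 mm off from the wrist camera. I used the wrist value.
- **Grip width:** It read about 24.7 mm on a neck listed as 22 mm. It read the same at both grip heights, so I took it as an offset in the reading.
- **Sideways force:** About 3.4 N remained in y at the end.

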